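# Kit the bare ferrite cores into their shadow-cut trays

## Robot

A 6-joint arm with a two-finger parallel gripper is mounted at the origin on the work surface. World frame = base frame: x ahead of the robot, y to its left, z up, the work surface at z = 0. Lengths are in m, angles in rad, forces in N, time in s.
With the tool pointing down it reaches from about 0.375 to 0.9 m from the base axis. Payload 3.1 kg.
Tool frame: the origin (TCP) lies at the very end of the fingers, on their centre line; the grasp point (between the pads) lies 19 mm behind it; z points along the fingers, y is the line along which they close (so a half turn about z gives the same grasp; the last joint's range is limited). The gripper opens to 85 mm and grips with 20 to 120 N. Pads are 22 mm wide; open, the fingers measure 114 mm over their backs; the gripper's body (76 mm by 85 mm) begins 54 mm behind the grasp point. The pads swing forward as they close: fully open they stand 13 mm farther back than shut.
Start: joints at [1.127, 0.527, 1.433, -0, 1.181, -0.178], TCP at [0.164, 0.603, 0.231] pointing down, gripper open.
Joint ranges: [-3.08, 3.08], [-0.75, 2.2], [0.22, 2.44], [-1.43, 4.57], [0, 2.65], [-2.85, 2.85]. Speed limits (rad/s): [2.79, 2.79, 3.14, 3.14, 3.14, 3.14].

## Interface

Orientations are given as a unit quaternion [x, y, z, w].
In Python, from station import sense, snapshot, camera_params, sign_off gives the robot as it stands.
- The arm moves only by the shell command python3 -m handwheel 'ROWS' [OPENING] [FORCE]. ROWS is JSON, a list that holds one entry, the list of rows, each a list of 4 numbers: the shift along the tool's x, y, z in units of 25 mm (1.0 is 25 mm), then the turn about the tool's z in units of 6 degrees (1.0 is 6 degrees). A call has 1 to 20 rows; each row shifts and turns the commanded pose from where the row before left it, along the tool's axes as they then stand; what a row does not reach is not made up. A row lasts 1/8 s, in which the tool goes at most 62.5 mm and 10.7 degrees, less where a joint would pass 70% of its speed; a pose out of reach is approached as far as the arm can. A call is refused whole if a number of a shift passes 1 or a number of a turn 1, either way. A call with a gripper value outside its range is refused whole. OPENING is the finger opening in mm, from 0 to 85.4, set as the call begins (- or left out, the last holds). The fingers move at their own pace and stop on an object; FORCE is the grip in N (left out, the last holds). Time passes only in rows, so rows that do not move let the fingers close. It gives the time, the measured TCP pose, the force, the opening and the grip force at its end, in the units of the state.
- sense(): the state, without advancing time (a new reading comes with each control period).
- snapshot(name): name is "side" or "top" or "wrist"; returns (picture, depth): 420x560x3 uint8, red, green, blue; 420x560 float32, m along the optical axis (not along the pixel's ray), 0 where there is no reading.
- camera_params(name): a dict with "mtx" (3x3 intrinsics, pixels), "D" ([k1, k2, p1, p2, k3] as OpenCV has them; the pictures are not rectified), "extrinsics" (4x4, takes a point from camera to world coordinates); the wrist camera has in their place "hand_eye" (4x4, takes a point from camera to tool coordinates, whose origin is the TCP and whose axes are the flange's). Camera axes: x right, y up, looking along -z (the intrinsics and any distortion apply to the point x, -y, -z); pixel columns grow to the right and rows downward; lengths in m; the calibration is good to about 2 mm. A picture is of the moment at which its call begins: read the wrist's pose just before it. camera_params takes no time and is no camera call.
- sign_off(): hands the job in; it is judged then, once.
The state is a dict: "t": time; "q": joint angles; "qd": joint speeds; "tau": joint torques, N m; "tcp_pos": TCP position; "tool_rot": TCP orientation; "force": force on the tool from outside, world axes, zero at the start; "ft_torque": the same for the moment, N m; "finger_gap": opening from 0.0 (shut) to 1.0 (fully open); "gripper_force": force on a finger pad.
Only numpy, scipy, OpenCV 4.12 (cv2) and the standard library are available. Lean on these libraries where they do the work, as an engineer would, in place of code of your own. Each camera call takes 0.05 s, during which the arm holds its last target. There are 200 camera calls.

## Task

Put away the four bare dark-grey ferrite cores on the measuring bench (ring, bar, U and cross): lay each one flat in the blue foam tray whose cut-out has its outline, fully down on the yellow floor. Leave the green-coated ring and the copper bar where they lie. Ferrite is brittle, so set the cores down gently instead of dropping them.

Things in the scene. Friction and masses are not known exactly. Their poses are not given: they have to be found in the camera images.
- ring_core: bare dark-grey ferrite ring core, loose, lying flat: 52 mm outside diameter, hole 28 mm, 30 mm high, 0.16 kg. Origin: centre of its underside; z up along its axis.
- bar_core: bare dark-grey ferrite bar core, loose, lying flat: 84 mm long (its x), 20 mm wide (its y), 30 mm high, 0.22 kg. Origin: centre of its underside; z up.
- u_core: bare dark-grey ferrite U core, loose, lying flat with the U seen from above: 52 mm along its x, 64 mm across the two legs along its y, 30 mm high, 0.24 kg. The back of the U (16 mm thick) is at -x, the U opens to +x; each leg is 14 mm thick, the slot between them 36 mm wide. Origin: centre of the 52 x 64 mm outline, at the underside; z up.
- cross_core: bare dark-grey ferrite cross (plus-shaped) core, loose, lying flat: 66 mm from arm end to arm end both along its x and its y, arms 20 mm wide, 30 mm high, 0.26 kg. Origin: centre of its underside; z up.
- green_ring: green-coated ring core of the same size as the bare ring (52 mm diameter, 30 mm high), loose; not part of the kit. Origin: centre of its underside.
- copper_bar: copper bar of the same size as the bare bar core (84 mm along its x, 20 mm along its y, 30 mm high), loose; not part of the kit. Origin: centre of its underside.
- ring_tray: fixed foam tray, 112 mm (x) by 104 mm (y), 12 mm high: 8 mm blue layer on a yellow base 4 mm thick. In its middle a round cut, 64 mm diameter, yellow floor showing; 6 mm of play round the core. Origin: underside centre, below the cut's centre; a seated core's origin is 4 mm above it.
- bar_tray: fixed foam tray, 112 mm (x) by 104 mm (y), 12 mm high: 8 mm blue layer on a yellow base 4 mm thick. In its middle a straight cut, 96 mm (x) by 32 mm (y), yellow floor showing; 6 mm of play round the core. Origin: underside centre, below the cut's centre; a seated core's origin is 4 mm above it.
- u_tray: fixed foam tray, 112 mm (x) by 104 mm (y), 12 mm high: 8 mm blue layer on a yellow base 4 mm thick. In its middle a U-shaped cut, 64 mm (x) by 76 mm (y), with a blue tongue 24 mm wide standing in from +x to x = -4 mm; core and tray x axes point the same way, yellow floor showing; 6 mm of play round the core. Origin: underside centre, below the cut's centre; a seated core's origin is 4 mm above it.
- cross_tray: fixed foam tray, 112 mm (x) by 104 mm (y), 12 mm high: 8 mm blue layer on a yellow base 4 mm thick. In its middle a plus-shaped cut, 78 mm end to end along x and y, arms 32 mm wide, yellow floor showing; 6 mm of play round the core. Origin: underside centre, below the cut's centre; a seated core's origin is 4 mm above it.
Things that resemble listed ones, but are neither listed nor needed, are in the scene too. What is shaped like the cross_core but purple is not meant.

How it is judged:
By the outcome, as a careful person would: the job done as asked, in the order asked, and still so for the second after the job is handed in, with the robot touching nothing.
It also fails if it takes over 93 s, if anything falls off the work surface, if the arm or the gripper's body presses on something with over 40 N, if the wrist force passes 120 N, or if a joint passes its speed limit or range.

## Working session

There is one attempt and no reset: what is moved stays moved. The work goes in short steps, Python scripts to look and compute and a shell command to move; the robot and the scene stay as the last step left them, time stands still between calls to the robot, and variables do not carry over. Pictures are saved under pics/ and viewed, at most 14 in all, crops included, and the job is handed in when it is done.

```bash
ls; mkdir -p pics; python3 - <<'E'
from station import *
import cv2,numpy as np
s=sense();print({k:np.round(v,3).tolist() for k,v in s.items()})
for n in ["top","side"]:
    p,d=snapshot(n);cv2.imwrite(f"pics/{n}0.png",p[:,:,::-1]);np.savez(f"{n}0.npz",p=p,d=d)
    c=camera_params(n);print(n,{k:np.round(v,3).tolist() for k,v in c.items()}, (d>0).mean())
print(camera_params("wrist"))
E
```

```text
pics
{'t': 0.0, 'q': [1.126, 0.528, 1.434, 0.0, 1.181, -0.178], 'qd': [-0.001, 0.001, -0.0, -0.0, -0.0, 0.001], 'tau': [-0.001, -44.235, -17.802, -0.0, 0.009, 0.0], 'tcp_pos': [0.164, 0.602, 0.23], 'tool_rot': [0.133, 0.991, -0.001, -0.0], 'force': [-1.226, -0.257, -0.099], 'ft_torque': [0.017, 0.042, -0.014], 'gripper_force': 0.0, 'finger_gap': 1.001}
top {'mtx': [[425.863, 0.0, 275.182], [0.0, 425.863, 211.079], [0.0, 0.0, 1.0]], 'D': [-0.094, 0.0, 0.0, 0.0, 0.0], 'extrinsics': [[0.014, 0.99, -0.143, 0.356], [-1.0, 0.01, -0.025, 0.0], [-0.023, 0.143, 0.989, 1.008], [0.0, 0.0, 0.0, 1.0]]} 0.9958715986394557
side {'mtx': [[441.006, 0.0, 274.726], [0.0, 441.006, 210.029], [0.0, 0.0, 1.0]], 'D': [-0.013, 0.0, 0.0, 0.0, 0.0], 'extrinsics': [[-0.984, 0.076, -0.158, 0.344], [-0.175, -0.504, 0.846, 0.758], [-0.015, 0.86, 0.51, 0.488], [0.0, 0.0, 0.0, 1.0]]} 0.9956845238095238
{'mtx': array([[293.88003195,   0.        , 278.19921108],
       [  0.        , 293.88003195, 209.91357863],
       [  0.        ,   0.        ,   1.        ]]), 'D': array([-0.03339571,  0.        ,  0.        ,  0.        ,  0.        ]), 'hand_eye': array([[-3.56740195e-04,  9.55891184e-01,  2.93720815e-01,
         7.44618021e-02],
       [ 9.99999901e-01,  2.62653716e-04,  3.59769489e-04,
         5.29661229e-04],
       [ 2.66753620e-04,  2.93720914e-01, -9.55891183e-01,
        -1.42321180e-01],
       [ 0.00000000e+00,  0.00000000e+00,  0.00000000e+00,
         1.00000000e+00]])}
```

View pics/top0.png

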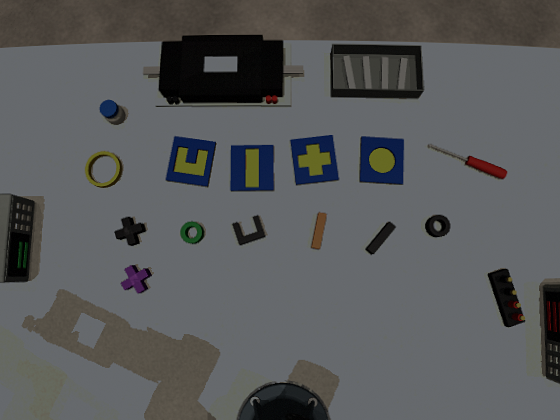

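View pics/side0.png

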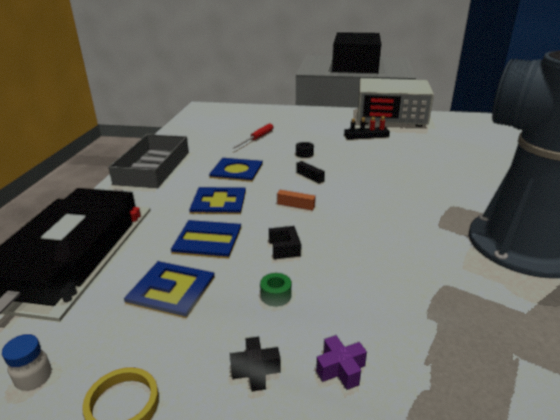

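The top view shows trays left to right: U (190,160), bar (252,167), cross (314,160) and ring (382,160). The dark cores are the cross (130,231), U (249,230), bar (380,237) and ring (437,226). The decoys are green, copper and purple. I'll localise everything from the depth and colour data.

```bash
cat > h.py <<'E'
import numpy as np,cv2
from scipy.spatial.transform import Rotation as R
from station import *
def rays(n,uv,T=None):
    c=camera_params(n);T=np.array(c["extrinsics"]) if T is None else T
    q=cv2.undistortPoints(np.float64(uv).reshape(-1,1,2),np.array(c["mtx"]),np.array(c["D"])).reshape(-1,2)
    return T[:3,3],np.c_[q[:,0],-q[:,1],-np.ones(len(q))]@T[:3,:3].T
def plane(n,uv,z,T=None):
    o,r=rays(n,uv,T);return (o+r*((z-o[2])/r[:,2])[:,None])
def cloud(n,p,d,T=None):
    v,u=np.mgrid[:420,:560];o,r=rays(n,np.c_[u.ravel(),v.ravel()],T)
    return (o+r*d.reshape(-1,1)).reshape(420,560,3)
def masks(p):
    h,s,v=cv2.split(cv2.cvtColor(p,cv2.COLOR_RGB2HSV))
    return h,s,v
def go(x,y,yaw,z):
    "moves to bring TCP to x,y,z with tool y axis at yaw (deg, mod 180)"
    s=sense();M=R.from_quat(s["tool_rot"]).as_matrix();cur=np.degrees(np.arctan2(M[1,1],M[0,1]))
    dy=(yaw-cur+90)%180-90
    for a in (dy,dy-180*np.sign(dy)):
        M2=R.from_euler("z",a,degrees=True).as_matrix()@M
        L=M2.T@(np.array([x,y,z])-s["tcp_pos"])/.025
        print(f"turn {-a/6:.2f} units (q6 {s['q'][5]:.2f}, tool-y yaw {cur:.1f}) then shift xyz {np.round(L,2)}")
E
python3 - <<'E'
from h import *
f=np.load("top0.npz");p,d=f["p"],f["d"];P=cloud("top",p,d);h,s,v=masks(p);Z=P[...,2]
print("table z",np.median(Z[190:200,60:500]))
for n,(u,w) in dict(ring=(437,226),bar=(380,237),U=(249,230),cross=(130,231),green=(192,232),copper=(318,230),purple=(135,278)).items():
    m=np.zeros((420,560),bool);m[w-24:w+24,u-24:u+24]=1
    m&=(Z>.022)&(Z<.045)
    nn,l,st,_=cv2.connectedComponentsWithStats(m.astype(np.uint8));m=l==1+st[1:,4].argmax()
    vv,uu=np.nonzero(m)
    X=plane("top",np.c_[uu,vv],.03)[:,:2].astype(np.float32)
    c,sz,a=cv2.minAreaRect(X);cc,r=cv2.minEnclosingCircle(X)
    print(n,"mean",X.mean(0).round(4),"rect",np.round(c,4),np.round(sz,4),round(a,1),"circ",np.round(cc,4),round(r,4),"z",np.median(Z[m]).round(4),"hsv",[int(np.median(k[m])) for k in(h,s,v)])
for n,(u,w) in dict(ringT=(382,160),barT=(252,167),UT=(190,160),crossT=(314,160)).items():
    b=np.zeros((420,560),np.uint8);b[w-32:w+32,u-32:u+32]=1
    sat=((s>110)*b).astype(np.uint8)
    nn,l,st,_=cv2.connectedComponentsWithStats(sat);m=l==1+st[1:,4].argmax()
    ye=m&(h>15)&(h<45);out=[]
    for mm,z in((m,.012),(ye,.004)):
        vv,uu=np.nonzero(mm);X=plane("top",np.c_[uu,vv],z)[:,:2].astype(np.float32)
        c,sz,a=cv2.minAreaRect(X);out+=["rect",np.round(c,4),np.round(sz,4),round(a,1),"mean",X.mean(0).round(4)]
    print(n,*out,"z",np.median(Z[m&~ye]).round(4))
E
```

```text
table z 0.0005084762177621771
ring mean [ 0.4676 -0.3558] rect [ 0.4671 -0.356 ] [0.0491 0.0525] 0.6 circ [ 0.4685 -0.3555] 0.0269 z 0.0299 hsv [15, 24, 20]
bar mean [ 0.4388 -0.219 ] rect [ 0.4393 -0.2192] [0.0211 0.0856] 49.7 circ [ 0.4404 -0.2184] 0.0435 z 0.0302 hsv [15, 22, 23]
U mean [0.4475 0.0848] rect [0.4521 0.0865] [0.0524 0.0638] 19.4 circ [0.4521 0.0865] 0.0409 z 0.03 hsv [15, 22, 22]
cross mean [0.4477 0.37  ] rect [0.4478 0.3702] [0.0615 0.0583] 65.6 circ [0.4483 0.37  ] 0.0353 z 0.0307 hsv [15, 26, 18]
green mean [0.4456 0.2206] rect [0.4457 0.2205] [0.0467 0.0521] 0.9 circ [0.4466 0.2208] 0.0266 z 0.0303 hsv [65, 170, 74]
copper mean [ 0.4522 -0.0763] rect [ 0.4525 -0.0763] [0.0203 0.0841] 78.8 circ [ 0.4519 -0.0792] 0.0422 z 0.0302 hsv [14, 155, 99]
purple mean [0.3352 0.3493] rect [0.3356 0.3504] [0.0612 0.0573] 78.7 circ [0.3364 0.35  ] 0.0349 z 0.0303 hsv [143, 157, 78]
ringT rect [ 0.6277 -0.2293] [0.1036 0.1126] 86.9 mean [ 0.6272 -0.229 ] rect [ 0.6288 -0.2308] [0.0601 0.0615] 0.7 mean [ 0.6292 -0.2307] z 0.0124
barT rect [0.6061 0.0834] [0.1126 0.1008] 1.8 mean [0.6052 0.0838] rect [0.6072 0.0837] [0.0927 0.0294] 1.2 mean [0.6069 0.0836] z 0.0126
UT rect [0.6215 0.2334] [0.1036 0.1124] 81.9 mean [0.6212 0.2334] rect [0.6232 0.2355] [0.0752 0.0631] 81.8 mean [0.6197 0.2358] z 0.0128
crossT rect [ 0.627  -0.0658] [0.1122 0.1029] 7.3 mean [ 0.6266 -0.066 ] rect [ 0.6291 -0.067 ] [0.073 0.074] 50.3 mean [ 0.6291 -0.0664] z 0.0124
```

```bash
python3 -c "
from h import *
go(.468,-.3558,74.7,.08)"
```

```text
turn 0.01 units (q6 -0.18, tool-y yaw 74.8) then shift xyz [-21.85 -33.75   6.08]
turn -29.99 units (q6 -0.18, tool-y yaw 74.8) then shift xyz [21.85 33.77  5.96]
```

```bash
python3 -m handwheel '[[[-1,-0.9,0,0],[-1,-0.9,0,0],[-1,-0.9,0,0],[-1,-0.9,0,0],[-1,-0.9,0,0],[-1,-0.9,0,0],[-1,-0.9,0,0],[-1,-0.9,0,0],[-1,-0.9,0,0],[-1,-0.9,0,0],[-1,-0.9,0,0],[-1,-0.9,0,0],[-1,-1,0,0],[-1,-1,0,0],[-1,-1,0,0],[-1,-1,0,0],[-1,-1,0,0],[-1,-1,0,0],[-1,-1,0,0],[-1,-1,0,0]]]' 85 && python3 -m handwheel '[[[-0.8,-1,0,0],[-1,-1,0,0],[0,-1,0,0],[0,-1,0,0],[0,-1,0.4,0],[0,-1,0.4,0],[0,-1,0.4,0],[0,-1,0.4,0],[0,-1,0.4,0],[0,-1,0.4,0],[0,-1,0.6,0],[0,-1,0.6,0],[0,-1,0.6,0],[0,-1,0.6,0],[0,-0.9,0.6,0],[0,0,0,0],[0,0,0,0]]]' && python3 - <<'E'
from h import *
go(.468,-.3558,74.7,.005)
s=sense();T=np.eye(4);T[:3,:3]=R.from_quat(s["tool_rot"]).as_matrix();T[:3,3]=s["tcp_pos"]
T=T@camera_params("wrist")["hand_eye"];p,d=snapshot("wrist");cv2.imwrite("pics/w1.png",p[:,:,::-1])
P=cloud("wrist",p,d,T);Z=P[...,2];h,ss,v=masks(p)
m=(Z>.024)&(Z<.036)&(d>0)&(np.hypot(P[...,0]-.468,P[...,1]+.356)<.05)
vv,uu=np.nonzero(m);X=plane("wrist",np.c_[uu,vv],.03,T)[:,:2].astype(np.float32)
print(len(X),X.mean(0),cv2.minEnclosingCircle(X),s["tcp_pos"])
E
```

```text
t: 2.6
tcp_pos: [0.5233, 0.0172, 0.231]
tool_rot: [0.133, 0.991, 0.0, -0.0]
force: [-0.9, 0.4, -0.4]
finger_gap: 0.993
gripper_force: 0.0
t: 4.72
tcp_pos: [0.4686, -0.3525, 0.0963]
tool_rot: [0.133, 0.991, 0.0, -0.0]
force: [0.3, 0.3, -0.5]
finger_gap: 0.994
gripper_force: 0.0
turn 0.01 units (q6 -2.14, tool-y yaw 74.8) then shift xyz [-0.01 -0.14  3.65]
turn -29.99 units (q6 -2.14, tool-y yaw 74.8) then shift xyz [0.01 0.13 3.65]
2545 [ 0.4659938  -0.35711834] ((0.46656346321105957, -0.35720306634902954), 0.02609867975115776) [ 0.46863334 -0.35245115  0.09628303]
```

View pics/w1.png

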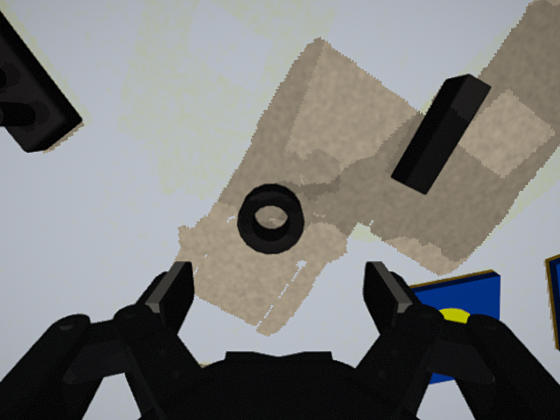

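The wrist view has the ring at (270,218), between the open pads, and agrees with the top view to 2 mm. Going down to grip it.

```bash
python3 -m handwheel '[[[0,-0.15,0.8,0],[0,0,0.8,0],[0,0,0.8,0],[0,0,0.7,0],[0,0,0.35,0],[0,0,0.2,0],[0,0,0,0],[0,0,0,0]]]' 85 && python3 -m handwheel '[[[0,0,0,0],[0,0,0,0],[0,0,0,0],[0,0,0,0],[0,0,0,0],[0,0,0,0]]]' 30 40 && python3 -m handwheel '[[[0,0,-0.5,0],[0,0,-1,0],[0,0,-1,0],[0,0,0,0]]]' && python3 -c "
from h import *
go(.628,-.230,74.7,.012)"
```

```text
t: 5.78
tcp_pos: [0.468, -0.357, 0.0056]
tool_rot: [0.133, 0.991, -0.0, 0.0]
force: [0.2, -0.0, 0.2]
finger_gap: 0.996
gripper_force: 0.0
t: 6.52
tcp_pos: [0.4679, -0.3571, 0.0058]
tool_rot: [0.133, 0.991, -0.0, 0.0]
force: [-1.3, 0.1, 5.7]
finger_gap: 0.586
gripper_force: 41.7
t: 7.02
tcp_pos: [0.4687, -0.3576, 0.0694]
tool_rot: [0.132, 0.991, -0.001, 0.002]
force: [-1.0, -0.1, -2.5]
finger_gap: 0.584
gripper_force: 42.1
turn 0.01 units (q6 -2.15, tool-y yaw 74.8) then shift xyz [-4.79  6.61  2.3 ]
turn -29.99 units (q6 -2.15, tool-y yaw 74.8) then shift xyz [ 4.81 -6.6   2.3 ]
```

```bash
python3 -m handwheel '[[[-0.7,0.9,0,0],[-0.7,0.9,0,0],[-0.7,0.9,0,0],[-0.7,0.9,0,0],[-0.7,1,0,0],[-0.7,1,0,0],[-0.6,1,0,0],[0,0,0.5,0],[0,0,0.5,0],[0,0,0.5,0],[0,0,0,0],[0,0,0,0]]]' && python3 - <<'E'
from h import *
go(.628,-.230,74.7,.0098)
s=sense();T=np.eye(4);T[:3,:3]=R.from_quat(s["tool_rot"]).as_matrix();T[:3,3]=s["tcp_pos"]
T=T@camera_params("wrist")["hand_eye"];p,d=snapshot("wrist");cv2.imwrite("pics/w2.png",p[:,:,::-1]);print(s["tcp_pos"],s["force"])
E
```

```text
t: 8.52
tcp_pos: [0.6266, -0.2296, 0.03]
tool_rot: [0.133, 0.991, -0.0, 0.0]
force: [-0.8, -0.3, -1.5]
finger_gap: 0.585
gripper_force: 42.1
turn 0.00 units (q6 -1.82, tool-y yaw 74.7) then shift xyz [-0.06 -0.    0.81]
turn -30.00 units (q6 -1.82, tool-y yaw 74.7) then shift xyz [0.06 0.   0.81]
[ 0.62663468 -0.22959483  0.03000978] [-0.84771165 -0.28608045 -1.49545894]
```

View pics/w2.png

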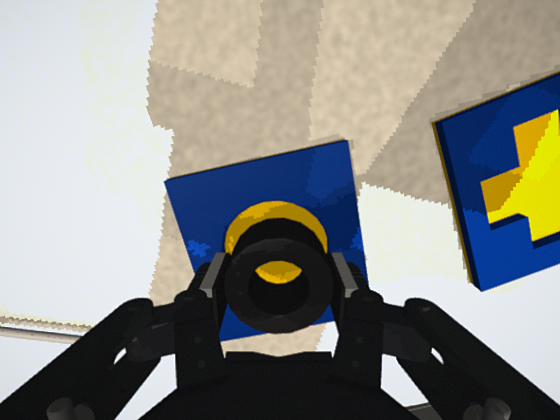

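The ring (280,285) is centred over the yellow cut, so I'm lowering it gently.

```bash
python3 -m handwheel '[[[-0.05,0,0.3,0],[0,0,0.2,0],[0,0,0.1,0],[0,0,0.1,0],[0,0,0.08,0],[0,0,0,0],[0,0,0,0]]]'
```

```text
t: 9.45
tcp_pos: [0.6281, -0.2293, 0.0107]
tool_rot: [0.132, 0.991, -0.0, 0.0]
force: [0.9, 0.5, -1.3]
finger_gap: 0.587
gripper_force: 42.1
```

```bash
python3 -m handwheel '[[[0,0,0.03,0],[0,0,0.02,0],[0,0,0,0]]]' && python3 -m handwheel '[[[0,0,0,0],[0,0,0,0],[0,0,0,0],[0,0,0,0]]]' 85 && python3 -m handwheel '[[[0,0,-0.5,0],[0,0,-1,0],[0,0,-1,0],[0,0,0,0],[0,0,0,0]]]' && python3 - <<'E'
from h import *
go(.4392,-.2192,49.7,.08)
s=sense();T=np.eye(4);T[:3,:3]=R.from_quat(s["tool_rot"]).as_matrix();T[:3,3]=s["tcp_pos"]
T=T@camera_params("wrist")["hand_eye"];p,d=snapshot("wrist")
P=cloud("wrist",p,d,T);Z=P[...,2]
m=(Z>.026)&(Z<.044)&(d>0)&(np.hypot(P[...,0]-.628,P[...,1]+.23)<.045)
vv,uu=np.nonzero(m);X=plane("wrist",np.c_[uu,vv],.034,T)[:,:2].astype(np.float32)
print(len(X),X.mean(0),cv2.minEnclosingCircle(X),np.median(Z[m]))
cv2.imwrite("pics/w3.png",p[:,:,::-1])
E
```

```text
t: 9.82
tcp_pos: [0.6282, -0.2294, 0.0099]
tool_rot: [0.132, 0.991, -0.0, 0.0]
force: [-1.1, 0.8, 2.6]
finger_gap: 0.588
gripper_force: 42.4
t: 10.32
tcp_pos: [0.628, -0.2293, 0.0092]
tool_rot: [0.133, 0.991, -0.0, -0.0]
force: [0.8, 0.6, -0.1]
finger_gap: 0.99
gripper_force: 0.0
t: 10.95
tcp_pos: [0.6277, -0.2291, 0.0716]
tool_rot: [0.133, 0.991, 0.0, -0.0]
force: [-0.4, -0.1, -0.8]
finger_gap: 1.0
gripper_force: 0.0
turn 4.18 units (q6 -1.82, tool-y yaw 74.8) then shift xyz [ 6.01 -4.57 -0.33]
turn -25.82 units (q6 -1.82, tool-y yaw 74.8) then shift xyz [-6.01  4.57 -0.34]
3387 [ 0.6262228  -0.22816889] ((0.6267014741897583, -0.22880002856254578), 0.02659163810312748) 0.03342016169165854
```

View pics/w3.png

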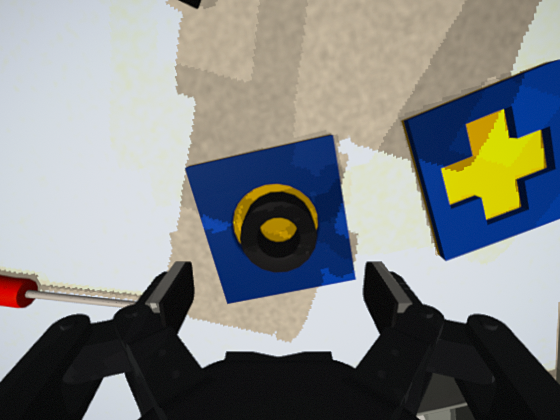

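The ring is seated: it sits at (278,230) inside the cut with its top at 33.4 mm. Next is the bar.

```bash
python3 -m handwheel '[[[0,0,0,0.8],[0,0,0,0.9],[0,0,0,0.9],[0,0,0,0.9],[0,0,0,0.7],[0.85,-0.65,0,0],[0.85,-0.65,0,0],[0.85,-0.65,0,0],[0.85,-0.65,0,0],[0.85,-0.65,0,0],[0.85,-0.65,0,0],[0.85,-0.65,0,0],[0,0,0,0],[0,0,0,0]]]' 60 && python3 -c "
from h import *
go(.4392,-.2192,49.7,.010)"
```

```text
t: 12.75
tcp_pos: [0.4419, -0.2199, 0.0715]
tool_rot: [0.346, 0.938, -0.0, 0.0]
force: [0.5, -0.2, -0.5]
finger_gap: 0.701
gripper_force: 0.0
turn -0.02 units (q6 -1.55, tool-y yaw 49.6) then shift xyz [ 0.1  -0.05  2.46]
turn 29.98 units (q6 -1.55, tool-y yaw 49.6) then shift xyz [-0.1   0.05  2.46]
```

```bash
python3 -m handwheel '[[[0.1,-0.05,0.6,0],[0,0,0.7,0],[0,0,0.7,0],[0,0,0.3,0],[0,0,0.15,0],[0,0,0,0],[0,0,0,0]]]' 60 && python3 -m handwheel '[[[0,0,0,0],[0,0,0,0],[0,0,0,0],[0,0,0,0],[0,0,0,0],[0,0,0,0],[0,0,0,0]]]' 5 50 && python3 -m handwheel '[[[0,0,-0.5,-1],[0,0,-1,-1],[0,0,-1,-1],[0,0,0,-1],[0,0,0,-1],[0,0,0,-1],[0,0,0,-1],[0,0,0,0]]]' && python3 -c "
from h import *
go(.6067,.0836,91.8,.014)"
```

```text
t: 13.62
tcp_pos: [0.4387, -0.219, 0.011]
tool_rot: [0.346, 0.938, -0.0, 0.001]
force: [-1.0, -0.9, 0.5]
finger_gap: 0.706
gripper_force: 0.0
t: 14.5
tcp_pos: [0.4384, -0.219, 0.011]
tool_rot: [0.346, 0.938, -0.0, 0.0]
force: [-0.5, -0.1, 5.3]
finger_gap: 0.222
gripper_force: 50.2
t: 15.5
tcp_pos: [0.438, -0.2184, 0.0726]
tool_rot: [-0.013, 1.0, 0.0, -0.0]
force: [0.5, 0.5, -2.6]
finger_gap: 0.223
gripper_force: 49.2
turn -0.05 units (q6 -2.29, tool-y yaw 91.5) then shift xyz [-7.13 11.86  2.35]
turn 29.95 units (q6 -2.29, tool-y yaw 91.5) then shift xyz [  7.12 -11.86   2.34]
```

```bash
python3 -m handwheel '[[[-0.6,1,0,0],[-0.6,1,0,0],[-0.6,1,0,0],[-0.6,1,0,0],[-0.6,1,0,0],[-0.6,1,0,0],[-0.6,1,0,0],[-0.6,1,0,0],[-0.6,1,0,0],[-0.6,1,0,0],[-0.6,1,0,0],[-0.5,0.9,0,0],[0,0,0.5,0],[0,0,0.5,0],[0,0,0.5,0],[0,0,0,0],[0,0,0,0]]]' && python3 - <<'E'
from h import *
go(.6067,.0836,91.8,.015)
p,d=snapshot("wrist");cv2.imwrite("pics/w4.png",p[:,:,::-1])
E
```

```text
t: 17.62
tcp_pos: [0.6076, 0.083, 0.0355]
tool_rot: [-0.013, 1.0, -0.0, -0.0]
force: [-0.1, 1.0, -0.8]
finger_gap: 0.223
gripper_force: 49.3
turn -0.05 units (q6 -1.64, tool-y yaw 91.5) then shift xyz [0.04 0.03 0.82]
turn 29.95 units (q6 -1.64, tool-y yaw 91.5) then shift xyz [-0.04 -0.03  0.82]
```

View pics/w4.png

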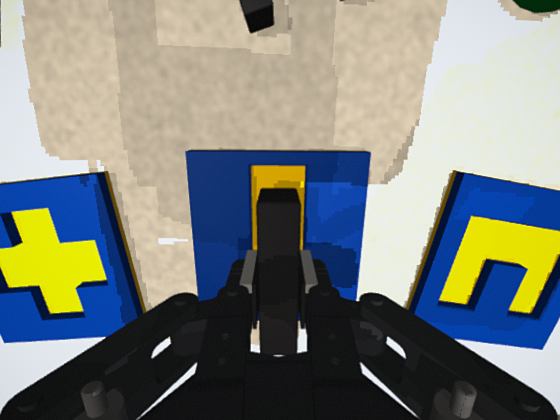

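The bar (279,270) is aligned with the straight cut and centred in it (251–305). Lowering it.

```bash
python3 -m handwheel '[[[0.04,0.03,0.3,0],[0,0,0.2,0],[0,0,0.1,0],[0,0,0.1,0],[0,0,0.06,0],[0,0,0.04,0],[0,0,0,0],[0,0,0,0]]]'
```

```text
t: 18.68
tcp_pos: [0.6066, 0.0842, 0.0156]
tool_rot: [-0.014, 1.0, -0.0, 0.0]
force: [-0.1, -0.2, -1.6]
finger_gap: 0.222
gripper_force: 49.3
```

```bash
python3 -m handwheel '[[[0,0,0.03,0],[0,0,0.02,0],[0,0,0,0]]]' && python3 -m handwheel '[[[0,0,0,0],[0,0,0,0],[0,0,0,0]]]' 50 && python3 -m handwheel '[[[0,0,-0.5,-0.75],[0,0,-1,-0.75],[0,0,-1,-0.75],[0,0,0,-0.75],[0,0,0,0]]]' 85 && python3 - <<'E'
from h import *
go(.4446,.0838,109.4,.003)
s=sense();T=np.eye(4);T[:3,:3]=R.from_quat(s["tool_rot"]).as_matrix();T[:3,3]=s["tcp_pos"]
T=T@camera_params("wrist")["hand_eye"];p,d=snapshot("wrist")
P=cloud("wrist",p,d,T);Z=P[...,2]
m=(Z>.027)&(Z<.044)&(d>0)&(np.hypot(P[...,0]-.6067,P[...,1]-.0836)<.055)
vv,uu=np.nonzero(m);X=plane("wrist",np.c_[uu,vv],.034,T)[:,:2].astype(np.float32)
print(len(X),X.mean(0),cv2.minAreaRect(X),np.median(Z[m]))
E
```

```text
t: 19.05
tcp_pos: [0.6067, 0.0842, 0.0151]
tool_rot: [-0.014, 1.0, -0.0, 0.0]
force: [-2.6, -0.9, 5.4]
finger_gap: 0.223
gripper_force: 50.3
t: 19.42
tcp_pos: [0.6066, 0.0842, 0.0141]
tool_rot: [-0.014, 1.0, 0.0, 0.0]
force: [0.5, -0.7, -0.6]
finger_gap: 0.584
gripper_force: 0.0
t: 20.05
tcp_pos: [0.6066, 0.0842, 0.077]
tool_rot: [-0.17, 0.986, -0.0, 0.0]
force: [0.2, 0.1, 0.0]
finger_gap: 0.993
gripper_force: 0.0
turn 0.02 units (q6 -1.96, tool-y yaw 109.5) then shift xyz [6.12 2.14 2.96]
turn -29.98 units (q6 -1.96, tool-y yaw 109.5) then shift xyz [-6.12 -2.14  2.96]
3431 [0.60503924 0.08409546] ((0.6074813008308411, 0.08418972790241241), (0.08430920541286469, 0.020154304802417755), 1.6063610315322876) 0.03354227464358692
```

```bash
python3 -m handwheel '[[[0.85,0.3,0,0],[0.85,0.3,0,0],[0.85,0.3,0,0],[0.85,0.3,0,0],[0.85,0.3,0,0],[0.85,0.3,0,0],[0.85,0.3,0,0],[0.15,0,0,0],[0,0,0,0],[0,0,0,0]]]' && python3 - <<'E'
from h import *
go(.4446,.0838,109.4,.003)
s=sense();T=np.eye(4);T[:3,:3]=R.from_quat(s["tool_rot"]).as_matrix();T[:3,3]=s["tcp_pos"]
T=T@camera_params("wrist")["hand_eye"];p,d=snapshot("wrist");cv2.imwrite("pics/w5.png",p[:,:,::-1])
P=cloud("wrist",p,d,T);Z=P[...,2]
m=(Z>.024)&(Z<.036)&(d>0)&(np.hypot(P[...,0]-.452,P[...,1]-.0865)<.05)
vv,uu=np.nonzero(m);X=plane("wrist",np.c_[uu,vv],.03,T)[:,:2].astype(np.float32)
print(len(X),X.mean(0),cv2.minAreaRect(X))
E
```

```text
t: 21.35
tcp_pos: [0.4469, 0.0825, 0.0768]
tool_rot: [-0.17, 0.985, -0.0, 0.001]
force: [0.0, -0.6, 0.3]
finger_gap: 0.995
gripper_force: 0.0
turn 0.02 units (q6 -1.98, tool-y yaw 109.5) then shift xyz [0.07 0.08 2.95]
turn -29.98 units (q6 -1.98, tool-y yaw 109.5) then shift xyz [-0.06 -0.08  2.95]
4112 [0.44652423 0.08390776] ((0.45219483971595764, 0.08584189414978027), (0.052688878029584885, 0.06363754719495773), 19.541688919067383)
```

View pics/w5.png

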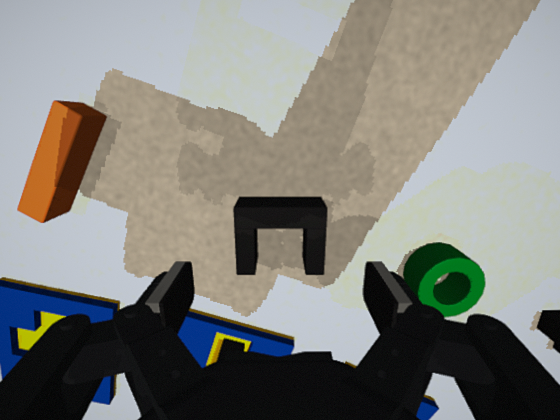

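The U (281,235) is squarely between the pads, with its back towards the robot as expected.

```bash
python3 -m handwheel '[[[0.07,0.08,0.7,0],[0,0,0.7,0],[0,0,0.7,0],[0,0,0.5,0],[0,0,0.25,0],[0,0,0.1,0],[0,0,0,0],[0,0,0,0]]]' && python3 -m handwheel '[[[0,0,0,0],[0,0,0,0],[0,0,0,0],[0,0,0,0],[0,0,0,0],[0,0,0,0]]]' 40 40 && python3 -m handwheel '[[[0,0,-0.5,0.9],[0,0,-1,0.9],[0,0,-1,0.9],[0,0,0,0.9],[0,0,0,1],[0,0,0,0],[0,0,0,0]]]' && python3 -c "
from h import *
go(.6145,.2356,81.9,.008)"
```

```text
t: 22.4
tcp_pos: [0.4432, 0.0839, 0.0034]
tool_rot: [-0.17, 0.985, -0.0, 0.0]
force: [-0.1, -1.0, 0.4]
finger_gap: 0.99
gripper_force: 0.0
t: 23.15
tcp_pos: [0.4434, 0.0838, 0.0036]
tool_rot: [-0.17, 0.985, -0.0, 0.001]
force: [-0.6, -0.8, 5.7]
finger_gap: 0.743
gripper_force: 43.9
t: 24.02
tcp_pos: [0.4427, 0.0839, 0.0653]
tool_rot: [0.069, 0.998, -0.0, -0.0]
force: [-0.6, -0.4, -3.1]
finger_gap: 0.743
gripper_force: 45.7
turn 0.03 units (q6 -1.49, tool-y yaw 82.1) then shift xyz [-5.95  6.97  2.29]
turn -29.97 units (q6 -1.49, tool-y yaw 82.1) then shift xyz [ 5.95 -6.97  2.3 ]
```

```bash
python3 -m handwheel '[[[-0.74,0.87,0,0],[-0.74,0.87,0,0],[-0.74,0.87,0,0],[-0.74,0.87,0,0],[-0.74,0.87,0,0],[-0.74,0.87,0,0],[-0.74,0.87,0,0],[-0.74,0.87,0,0],[0,0,0.5,0],[0,0,0.5,0],[0,0,0.4,0],[0,0,0,0],[0,0,0,0]]]' && python3 - <<'E'
from h import *
go(.6133,.2358,81.9,.0076)
p,d=snapshot("wrist");cv2.imwrite("pics/w6.png",p[:,:,::-1])
E
```

```text
t: 25.65
tcp_pos: [0.6138, 0.2353, 0.0307]
tool_rot: [0.07, 0.998, -0.0, 0.0]
force: [0.6, 1.1, -2.7]
finger_gap: 0.735
gripper_force: 45.7
turn 0.01 units (q6 -1.23, tool-y yaw 82.0) then shift xyz [0.02 0.02 0.92]
turn -29.99 units (q6 -1.23, tool-y yaw 82.0) then shift xyz [-0.02 -0.02  0.92]
```

View pics/w6.png

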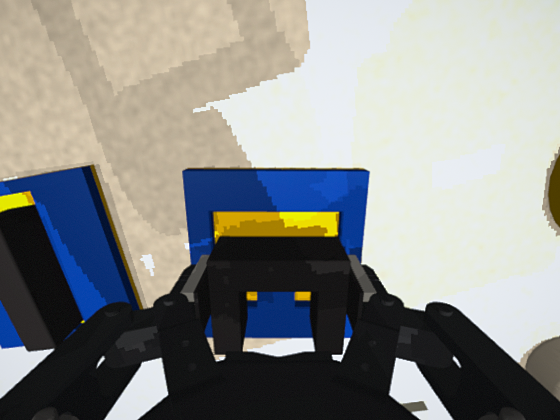

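The U is aligned with its cut, with the tongue (276,297) centred in its slot. Lowering it.

```bash
python3 -m handwheel '[[[0.02,-0.02,0.3,0],[0,0,0.25,0],[0,0,0.15,0],[0,0,0.1,0],[0,0,0.06,0],[0,0,0.03,0],[0,0,0,0],[0,0,0,0]]]'
```

```text
t: 26.7
tcp_pos: [0.6134, 0.2351, 0.0085]
tool_rot: [0.07, 0.998, 0.0, 0.0]
force: [0.6, 0.2, -2.1]
finger_gap: 0.739
gripper_force: 45.8
```

```bash
python3 -m handwheel '[[[0,0,0.03,0],[0,0,0.02,0],[0,0,0,0]]]' && python3 -m handwheel '[[[0,0,0,0],[0,0,0,0],[0,0,0,0],[0,0,0,0]]]' 85 && python3 -m handwheel '[[[0,0,-0.5,-0.9],[0,0,-1,-0.9],[0,0,-1,-1],[0,0,0,-1],[0,0,0,-1],[0,0,0,0]]]' 85 && python3 - <<'E'
from h import *
go(.4478,.3701,110.6,.003)
s=sense();T=np.eye(4);T[:3,:3]=R.from_quat(s["tool_rot"]).as_matrix();T[:3,3]=s["tcp_pos"]
T=T@camera_params("wrist")["hand_eye"];p,d=snapshot("wrist")
P=cloud("wrist",p,d,T);Z=P[...,2]
m=(Z>.027)&(Z<.044)&(d>0)&(np.hypot(P[...,0]-.6224,P[...,1]-.2345)<.055)
vv,uu=np.nonzero(m);X=plane("wrist",np.c_[uu,vv],.034,T)[:,:2].astype(np.float32)
print(len(X),X.mean(0),cv2.minAreaRect(X),np.median(Z[m]))
E
```

```text
t: 27.08
tcp_pos: [0.6134, 0.2351, 0.0077]
tool_rot: [0.07, 0.998, -0.0, 0.0]
force: [-1.2, -0.4, 3.6]
finger_gap: 0.739
gripper_force: 46.3
t: 27.58
tcp_pos: [0.6133, 0.2351, 0.007]
tool_rot: [0.07, 0.998, 0.0, 0.0]
force: [-0.2, 0.5, -0.3]
finger_gap: 0.997
gripper_force: 0.0
t: 28.32
tcp_pos: [0.6132, 0.2351, 0.0696]
tool_rot: [-0.18, 0.984, 0.0, -0.0]
force: [-0.3, 0.3, 0.9]
finger_gap: 0.995
gripper_force: 0.0
turn 0.02 units (q6 -1.74, tool-y yaw 110.7) then shift xyz [4.29 7.38 2.66]
turn -29.98 units (q6 -1.74, tool-y yaw 110.7) then shift xyz [-4.29 -7.38  2.66]
4605 [0.61630476 0.23409566] ((0.6221221089363098, 0.23400765657424927), (0.06376107782125473, 0.05360639467835426), 81.96758270263672) 0.03350694550272426
```

The U is seated, with its top at 33.5 mm. On to the cross.

```bash
python3 -m handwheel '[[[0.54,0.92,0,0],[0.54,0.92,0,0],[0.54,0.92,0,0],[0.54,0.92,0,0],[0.54,0.92,0,0],[0.54,0.92,0,0],[0.54,0.92,0,0],[0.54,0.92,0,0],[0,0,0,0],[0,0,0,0]]]' && python3 - <<'E'
from h import *
go(.4478,.3701,110.6,.003)
s=sense();T=np.eye(4);T[:3,:3]=R.from_quat(s["tool_rot"]).as_matrix();T[:3,3]=s["tcp_pos"]
T=T@camera_params("wrist")["hand_eye"];p,d=snapshot("wrist");cv2.imwrite("pics/w7.png",p[:,:,::-1])
P=cloud("wrist",p,d,T);Z=P[...,2]
m=(Z>.024)&(Z<.036)&(d>0)&(np.hypot(P[...,0]-.448,P[...,1]-.370)<.05)
vv,uu=np.nonzero(m);X=plane("wrist",np.c_[uu,vv],.03,T)[:,:2].astype(np.float32)
print(len(X),X.mean(0),cv2.minAreaRect(X))
E
```

```text
t: 29.62
tcp_pos: [0.4471, 0.3692, 0.0697]
tool_rot: [-0.181, 0.984, -0.0, 0.0]
force: [0.2, 0.2, 0.9]
finger_gap: 0.995
gripper_force: 0.0
turn 0.04 units (q6 -1.44, tool-y yaw 110.8) then shift xyz [-0.04  0.02  2.67]
turn -29.96 units (q6 -1.44, tool-y yaw 110.8) then shift xyz [ 0.04 -0.02  2.67]
4801 [0.4455837  0.36966887] ((0.4468282163143158, 0.3702510893344879), (0.05981684476137161, 0.05943310260772705), 64.36003112792969)
```

View pics/w7.png

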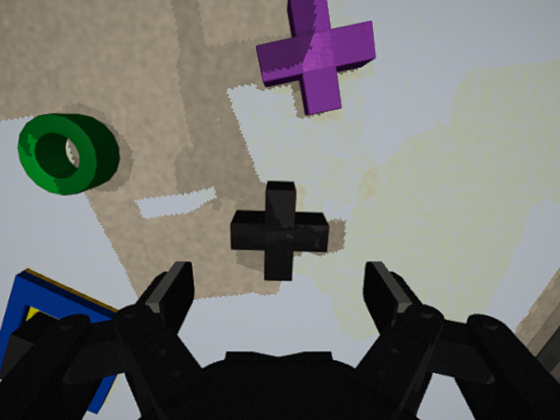

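The cross (280,230) is square and centred between the pads.

```bash
python3 -m handwheel '[[[0,0,0.7,0],[0,0,0.7,0],[0,0,0.6,0],[0,0,0.4,0],[0,0,0.2,0],[0,0,0.05,0],[0,0,0,0],[0,0,0,0]]]' && python3 -m handwheel '[[[0,0,0,0],[0,0,0,0],[0,0,0,0],[0,0,0,0],[0,0,0,0],[0,0,0,0]]]' 40 40 && python3 -m handwheel '[[[0,0,-0.5,0.75],[0,0,-1,0.75],[0,0,-1,0.75],[0,0,0,0],[0,0,0,0]]]' && python3 -c "
from h import *
go(.628,-.0664,97.3,.008)"
```

```text
t: 30.68
tcp_pos: [0.4474, 0.3691, 0.0039]
tool_rot: [-0.18, 0.984, 0.0, 0.001]
force: [0.3, -0.4, -0.4]
finger_gap: 0.996
gripper_force: 0.0
t: 31.42
tcp_pos: [0.4473, 0.3691, 0.0041]
tool_rot: [-0.18, 0.984, 0.0, 0.0]
force: [-1.6, 0.4, 5.9]
finger_gap: 0.761
gripper_force: 45.6
t: 32.05
tcp_pos: [0.4463, 0.3684, 0.0647]
tool_rot: [-0.064, 0.998, -0.0, -0.001]
force: [-0.3, 0.4, -3.6]
finger_gap: 0.763
gripper_force: 45.8
turn 0.01 units (q6 -1.20, tool-y yaw 97.3) then shift xyz [ -5.   -18.17   2.27]
turn -29.99 units (q6 -1.20, tool-y yaw 97.3) then shift xyz [ 5.   18.17  2.26]
```

```bash
python3 -m handwheel '[[[-0.28,-0.9,0,0],[-0.28,-1,0,0],[-0.28,-1,0,0],[-0.28,-1,0,0],[-0.28,-1,0,0],[-0.28,-1,0,0],[-0.28,-1,0,0],[-0.28,-1,0,0],[-0.28,-1,0,0],[-0.28,-1,0,0],[-0.28,-1,0,0],[-0.28,-1,0,0],[-0.28,-1,0,0],[-0.28,-1,0,0],[-0.28,-1,0,0],[-0.28,-1,0,0],[-0.28,-1,0,0],[-0.24,-0.9,0,0],[0,-0.4,0,0],[0,0,0,0]]]' && python3 -m handwheel '[[[0,0,0.5,0],[0,0,0.5,0],[0,0,0.3,0],[0,0,0,0],[0,0,0,0]]]' && python3 - <<'E'
from h import *
go(.628,-.0664,97.3,.0081)
p,d=snapshot("wrist");cv2.imwrite("pics/w8.png",p[:,:,::-1])
E
```

```text
t: 34.55
tcp_pos: [0.6283, -0.0673, 0.0657]
tool_rot: [-0.063, 0.998, 0.0, -0.0]
force: [-0.7, 0.2, -2.5]
finger_gap: 0.764
gripper_force: 45.7
t: 35.17
tcp_pos: [0.6288, -0.0666, 0.0333]
tool_rot: [-0.064, 0.998, -0.0, 0.0]
force: [-0.5, 0.2, -3.1]
finger_gap: 0.764
gripper_force: 45.7
turn -0.00 units (q6 -1.98, tool-y yaw 97.3) then shift xyz [0.03 0.01 1.01]
turn 30.00 units (q6 -1.98, tool-y yaw 97.3) then shift xyz [-0.03 -0.01  1.01]
```

View pics/w8.png

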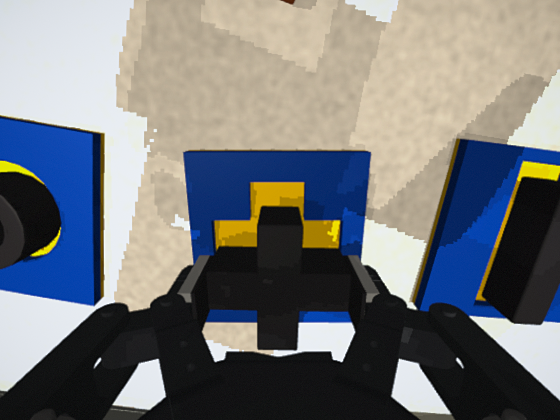

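The cross (279,275) is aligned with its cut, whose arm centre is at column 277. Lowering it.

```bash
python3 -m handwheel '[[[0.03,0,0.3,0],[0,0,0.25,0],[0,0,0.2,0],[0,0,0.1,0],[0,0,0.08,0],[0,0,0.04,0],[0,0,0,0],[0,0,0,0]]]'
```

```text
t: 36.22
tcp_pos: [0.628, -0.0668, 0.0092]
tool_rot: [-0.063, 0.998, -0.0, 0.0]
force: [-0.1, 0.4, -3.2]
finger_gap: 0.761
gripper_force: 45.8
```

```bash
python3 -m handwheel '[[[0,0,0.03,0],[0,0,0.03,0],[0,0,0,0]]]' && python3 -m handwheel '[[[0,0,0,0],[0,0,0,0],[0,0,0,0],[0,0,0,0]]]' 85 && python3 -m handwheel '[[[0,0,-0.5,0],[0,0,-1,0],[0,0,-1,0],[0,0,-1,0],[0,0,-1,0],[0,0,-1,0],[0,0,-1,0],[0,0,0,0],[0,0,0,0]]]' && python3 - <<'E'
from h import *
p,d=snapshot("wrist");q,e=snapshot("top")
P=cloud("top",q,e);Z=P[...,2]
for n,c in dict(ring=(.628,-.23),bar=(.607,.084),U=(.622,.234),cross=(.628,-.066),green=(.4456,.2206),copper=(.4522,-.0763)).items():
    m=(Z>.024)&(Z<.045)&(np.hypot(P[...,0]-c[0],P[...,1]-c[1])<.055)
    if m.sum()<20: print(n,"hidden");continue
    vv,uu=np.nonzero(m);X=plane("top",np.c_[uu,vv],.034)[:,:2].astype(np.float32);r=cv2.minAreaRect(X)
    print(n,np.round(X.mean(0),4),np.round(r[0],4),np.round(r[1],4),round(r[2],1),np.median(Z[m]),Z[m].std())
cv2.imwrite("pics/end.png",np.hstack([cv2.resize(p[:,:,::-1],(400,300)),q[90:315,100:400,::-1].repeat(1,0)[:, :].copy() if 0 else cv2.resize(q[90:315,160:460,::-1],(400,300))]))
E
```

```text
t: 36.6
tcp_pos: [0.628, -0.0668, 0.0081]
tool_rot: [-0.063, 0.998, -0.0, 0.0]
force: [-1.1, 0.5, 1.9]
finger_gap: 0.763
gripper_force: 46.2
t: 37.1
tcp_pos: [0.628, -0.0668, 0.0076]
tool_rot: [-0.063, 0.998, -0.0, 0.0]
force: [0.4, 0.5, 0.2]
finger_gap: 0.994
gripper_force: 0.0
t: 38.22
tcp_pos: [0.6273, -0.0666, 0.1697]
tool_rot: [-0.063, 0.998, 0.0, -0.0]
force: [-0.8, -0.5, -1.3]
finger_gap: 0.993
gripper_force: 0.0
ring [ 0.6273 -0.2266] [ 0.6268 -0.2264] [0.0499 0.0518] 88.6 0.03399675117328815 0.002645913215030639
bar hidden
U [0.6199 0.2313] [0.6219 0.2346] [0.0676 0.053 ] 81.8 0.03453855849603765 0.002523132577758484
cross hidden
green hidden
copper hidden
```

View pics/end.png

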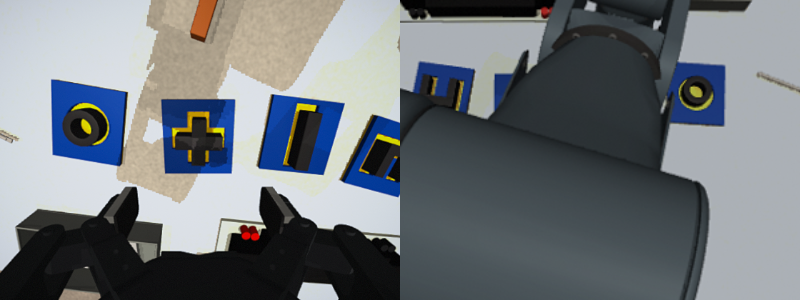

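The wrist half shows all four cores seated: ring (85,125), cross (198,140), bar (302,140) and U (380,155). The copper bar is undisturbed at (203,15). Handing in.

```bash
python3 -c "
from station import *
print(sign_off())"
```

```text
the job is handed in; nothing more can be done
None
```

The ring, bar, U and cross cores are seated in their matching trays, set down gently, and the job was handed in at about 38 s; the green ring and copper bar were not touched.

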